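# Close the guarded gluing press on a guitar heel block

## Robot

A 6-joint arm with a two-finger parallel gripper is mounted at the origin on the work surface. World frame = base frame: x ahead of the robot, y to its left, z up, the work surface at z = 0. Lengths are in m, angles in degrees, forces in N, time in s.
With the tool pointing down it reaches from about 0.325 to 0.75 m from the base axis. Payload 7.6 kg.
Tool frame: the origin (TCP) lies at the very end of the fingers, on their centre line; the grasp point (between the pads) lies 19 mm behind it; z points along the fingers, y is the direction in which the jaws open and shut (so a half turn about z gives the same grasp; the last joint's range is limited). The gripper opens to 85 mm and grips with 20 to 120 N. Pads are 22 mm wide; open, the fingers measure 114 mm over their backs; the gripper's body (76 mm by 85 mm) begins 54 mm behind the grasp point. The pads swing forward as they close: fully open they stand 13 mm farther back than shut.
Start: joints at [63.352, 2.991, 80.254, -0, 96.75, -4.028], TCP at [0.202, 0.485, 0.194] pointing down, gripper open.
Joint ranges: [-166.34, 166.34], [-52.06, 124.39], [6.96, 135.62], [-60.46, 240.46], [14.63, 156.25], [-167.68, 167.68]. Speed limits (degrees/s): [147.25, 147.25, 172.46, 180, 180, 180].

## Interface

Orientations are given as [roll, pitch, yaw] about the fixed x, y, z axes, in that order (R = Rz(yaw) Ry(pitch) Rx(roll)).
In Python, from plant import r gives the robot as it stands. The module is installed in compiled form; this text tells all that it offers.
- The arm moves only by the tool apply_moves, never from a script. Its argument "targets" is a list of rows, each an object of numbers: "tx", "ty", "tz": the shift along the tool's x, y, z in m; "yaw": the turn about the tool's z in rad. In form: [{"tx": .., "ty": .., "tz": .., "yaw": ..}, ...]. A call has 1 to 10 rows; each row is the pose to reach, as a shift and turn from the pose measured when the call began, along the tool's axes at that moment; what a row does not reach only later rows make up. A row lasts 1/8 s, in which the tool goes at most 62.5 mm and 10.7 degrees, less where a joint would pass 70% of its speed; a pose out of reach is approached as far as the arm can. A call with a gripper value outside its range is refused whole. "hand" is the closure, from -1 (fully open) to 1 (shut), so that 0 is half open, set as the call begins (left out, the last holds). The fingers move at their own pace and stop on an object; "grip_force" is the grip in N (left out, the last holds). Time passes only in rows, so rows that repeat a pose let the fingers close. It gives the time, the measured TCP pose, the force and the opening at its end, in the units of the state.
- r.read_state(): the state, without advancing time (a new reading comes with each control period).
- r.camera(name): name is "scene" or "top" or "wrist"; returns the picture (400x640x3 uint8, red, green, blue); there is no depth.
- r.camera_params(name): a dict with "K" (3x3 intrinsics, pixels), "R" (3x3) and "t" (3): a world point X has camera coordinates R X + t. Camera axes: x right, y down, z forward; pixel columns grow to the right and rows downward; lengths in m; the calibration is good to about 2 mm. A picture is of the moment at which its call begins: read the wrist's pose just before it. camera_params takes no time and is no camera call; for the wrist camera it gives the pose at the moment of the call.
- r.close_job(): hands the job in, once; it reports no verdict.
The state is a dict: "time": time; "q": joint angles; "joint_velocities": joint speeds; "tau": joint torques, N m; "tool_pos": TCP position; "ee_rot": TCP orientation; "wrist_force": force on the tool from outside, world axes, zero at the start; "ft_torque": the same for the moment, N m; "gripper_width": finger opening in m.
Only numpy, scipy, OpenCV 4.12 (cv2) and the standard library are available. Lean on these libraries where they do the work, as an engineer would, in place of code of your own. Each camera call takes 0.05 s, during which the arm holds its last target. There are 200 camera calls.

## Task

Push the heel block along its bed with the fingertips until it is fully home against the stop, sliding it without lifting it. Then reach down through the guard window over the broad paddle lever and press that lever fully down so that the clamp closes on the block, without touching the guard frame. Leave the ball-ended lever and the things standing around as they are, and finish with the hand clear.

Things in the scene. Friction and masses are not known exactly. Their poses are not given: they have to be found in the camera images.
- bed_stop (a point): Fixed point where the press's bed meets the foot of its stop: on the bed, 18 mm above the table, midway between the rails. x points along the bed into the stop, y left across it, z up; the whole press has this yaw. The stop is a wooden bar 68 mm wide, 22 tall. The channel, 48 mm wide between rails 10 wide and 10 tall, runs 190 mm up to the stop, open in front.
- caul: Aluminium clamp pad 36 x 36 mm over the bed, centred 25 mm before the stop; raised, it hangs 12 mm above the block; it comes down with the paddle lever. Origin: centre of its underside. Its rod reaches 147 mm above the table; the steel C-frame's arm over it is 26 mm wide, 97 to 115 mm above the table, the frame's column 42 to 64 mm left (+y) of the bed's centreline.
- heel_block: Loose dark wood block, 100 mm long (x, along the bed) x 44 wide x 26 tall, about 0.12 kg, on the bed between the rails, 25 to 60 mm short of the stop. Origin: centre of its underside. Fully home, its origin is 50 mm before bed_stop, its near end 100 mm. It slides with 1 or 2 N; push on its near end, which stands 16 mm above the rails.
- guard: Grey steel guard beside the bed (-y side), not to be touched: a flat level frame 118 x 202 mm, 4 mm thick, top 85 mm above the table, on four corner legs. Two equal open windows side by side, each 90 mm (x) x 80 mm (y), with 14 mm bars all round and between. Yaw as bed_stop; the origin is on the table, off the frame: use the window points.
- window_right (a point): Centre of the guard's right (-y) window, level with the frame's top face. Axes as bed_stop.
- window_left (a point): Centre of the guard's left (+y) window (nearer the bed), level with the frame's top face. Axes as bed_stop.
- paddle_lever_pad (a point): Centre of the top face of the paddle, the broad flat steel end (34 x 44 mm, 6 mm thick) of the clamp lever. It lies under the middle of one of the two windows, either one. Raised, it is about 13 mm below the frame's top; fully pressed about 39 mm below it. The lever is hinged 75 mm farther along +x, so the pad goes almost straight down.
- paddle_lever (a joint): Angle of the paddle lever: 0 raised, 0.36 rad fully down on its stop. It resists with about 6 N at the pad and stays where it is left.
- ball_lever_pad (a point): Top of the ball-ended lever, a 10 mm rod with a 22 mm steel ball, under the middle of the other window, about 4 mm below the frame's top. This one releases the press: leave it raised.
- ball_lever (a joint): Angle of the ball-ended lever: 0 raised (where it must stay), 0.36 down.
- glue_bottle: Bystander: white bottle, 44 mm diameter, 110 tall, on the table. Origin under its centre.
- pin_jar: Bystander: small jar, 36 mm diameter, 40 tall, standing on the press base in front of the guard. Origin under its centre.
- brass_weight: Bystander: brass weight, 34 mm diameter, 38 tall, standing on the press base in front of the guard. Origin under its centre.
- offcut: Bystander: pale wood offcut 85 x 50 x 30 mm on the table. Origin under its centre.
- screwdriver: Bystander: screwdriver lying on the table.
- mug: Bystander: blue mug, 76 mm diameter, 85 tall, on the table. Origin under its centre.
Mind the look-alikes: they are no part of the job. What is shaped like the heel_block but turquoise is not meant.

How it is judged:
By the outcome, as a careful person would: the job done as asked, in the order asked, and still so for the second after the job is handed in, with the robot touching nothing.
It also fails if it takes over 38 s, if anything falls off the work surface, if the arm or the gripper's body presses on something with over 40 N, if the wrist force passes 120 N, or if a joint passes its speed limit or range.

## Working session

There is one attempt and no reset: what is moved stays moved. The work goes in short steps, Python scripts to look and compute and a tool call to move; the robot and the scene stay as the last step left them, time stands still between calls to the robot, and variables do not carry over. Pictures are saved under pics/ and viewed, about 8 in all and at most 12, crops included, and the job is handed in when it is done.

Besides the shell and the picture viewer there is one more tool, called after "Call:" as name(argument=value, ...) on one line, values as JSON. apply_moves: Moves the arm, as the interface text tells. Its arguments: {"type":"object","properties":{"targets":{"type":"array","items":{"type":"object","properties":{"tx":{"type":"number"},"ty":{"type":"number"},"tz":{"type":"number"},"yaw":{"type":"number"}}}},"hand":{"type":"number"},"grip_force":{"type":"number"}},"required":["targets"]}

```bash
mkdir -p pics
cat > h.py <<'E'
import numpy as np, cv2
from plant import r
def snap(n,f):
    im=r.camera(n); cv2.imwrite('pics/'+f,im[:,:,::-1]); return im
def ray(n,u,v,z,P=None):
    P=P or r.camera_params(n); K,R,t=[np.array(P[k]) for k in('K','R','t')]
    d=R.T@np.linalg.inv(K)@[u,v,1]; c=-R.T@t
    return c+d*(z-c[2])/d[2]
def proj(n,X,P=None):
    P=P or r.camera_params(n); K,R,t=[np.array(P[k]) for k in('K','R','t')]
    p=K@(R@np.array(X)+t); return p[:2]/p[2]
E
python3 - <<'E'
from h import *
s=r.read_state(); print(s)
a=snap('top','top0.png');b=snap('scene','scene0.png')
for n in('top','scene'):
    P=r.camera_params(n); print(n,P['K'],-np.array(P['R']).T@np.array(P['t']),P['R'])
E
```

```text
{'time': 0.0, 'q': array([ 6.33522891e+01,  3.02816345e+00,  8.03137540e+01, -2.57902526e-03,
        9.67513032e+01, -4.02714686e+00]), 'joint_velocities': array([-0.00600483, -0.00987446,  0.00959823,  0.04276233, -0.01820809,
        0.03979344]), 'tau': array([ 1.00677091e-03, -3.81663072e+01, -3.60187769e+01,  1.11977915e-04,
        6.15425044e-03, -1.77940393e-05]), 'tool_pos': array([0.20174634, 0.48428353, 0.19315739]), 'ee_rot': array([-1.79906830e+02, -3.99149089e-03,  1.57379132e+02]), 'wrist_force': array([ 0.00380053,  0.18906482, -0.43346391]), 'ft_torque': array([ 0.0359677, -0.1017592, -0.02568  ]), 'gripper_width': 0.08563363367991274}
top [[398.07926117   0.         318.93392003]
 [  0.         398.07926117 199.16759576]
 [  0.           0.           1.        ]] [0.42894546 0.02093635 1.16540189] [[ 0.01019926 -0.9999424  -0.00334242]
 [-0.99641283 -0.00988232 -0.08404646]
 [ 0.08400859  0.00418764 -0.99645623]]
scene [[389.41449073   0.         320.61102301]
 [  0.         389.41449073 205.42028681]
 [  0.           0.           1.        ]] [ 1.2111908  -0.28028664  0.73321713] [[ 0.41045428  0.91183674 -0.00900208]
 [ 0.61475097 -0.28398843 -0.7358205 ]
 [-0.67350466  0.29648664 -0.67711679]]
```

View pics/top0.png

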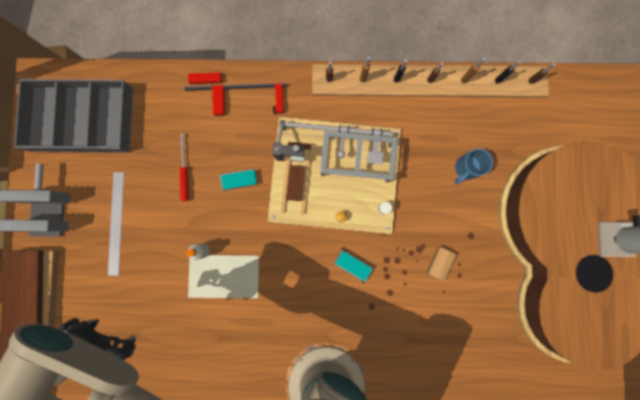

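View pics/scene0.png

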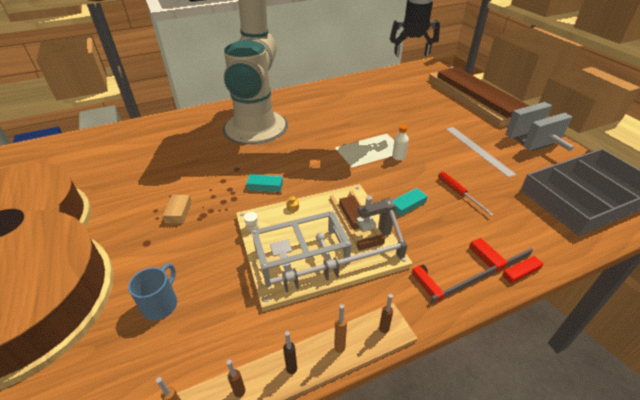

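Top view: the dark heel block is at about (297,185) in the press. Its look-alikes are the turquoise blocks at (239,180) and (354,265) and the pale offcut at (442,262), so I choose the dark one. The broad paddle seems to be in the right window (377,155) and the ball in the left (345,150). I'll check this in a close crop.

Run:
```python
import cv2
a=cv2.imread('pics/top0.png')[112:236,262:410]
b=cv2.imread('pics/scene0.png')[180:310,230:415]
cv2.imwrite('pics/c1.png',cv2.resize(a,None,fx=4.8,fy=4.8,interpolation=cv2.INTER_CUBIC))
cv2.imwrite('pics/c2.png',cv2.resize(b,None,fx=4,fy=4,interpolation=cv2.INTER_CUBIC))
```

```text
(no output)
```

View pics/c1.png

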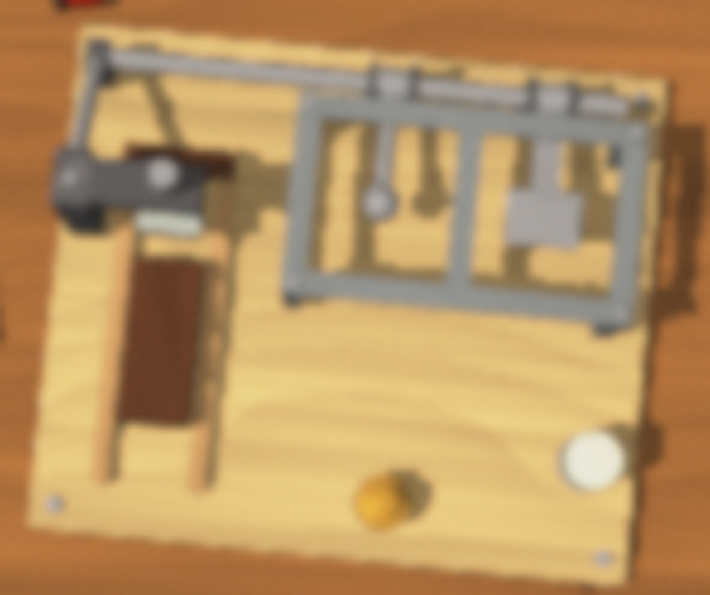

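View pics/c2.png

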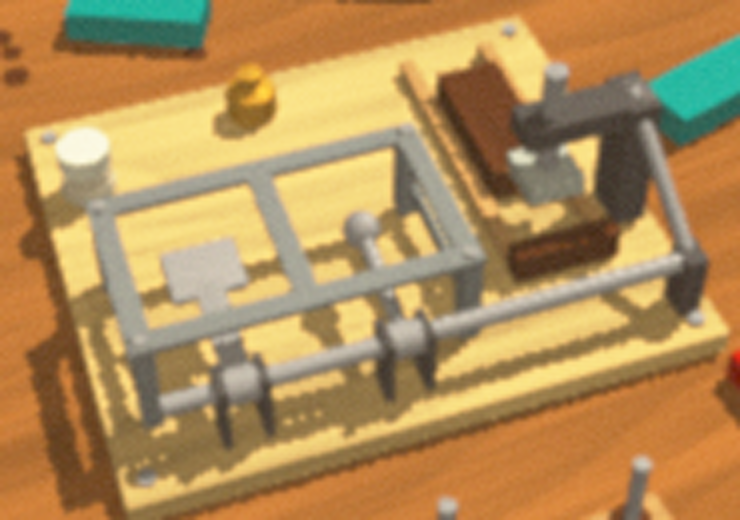

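The crop confirms it: dark block with near end at crop (118,423)–(193,428), broad paddle in the right window at (545,218), ball in the left window at (380,203), brass weight (380,500), jar (593,460). Now positions.

```bash
cat >> h.py <<'E'
def c1(x,y,z): return ray('top',(x+.5)/4.8-.5+262,(y+.5)/4.8-.5+112,z)
E
python3 - <<'E'
from h import *
np.set_printoptions(precision=4,suppress=True)
C=np.array([c1(*p,.085) for p in [(303,97),(648,125),(633,322),(287,296)]]); print(C)
print('sizes',[np.linalg.norm(C[i]-C[(i+1)%4]) for i in range(4)])
d=(C[0]-C[1]+C[3]-C[2]); yaw=np.arctan2(d[1],d[0])-np.pi/2; print('yaw',np.degrees(yaw))
ex=np.array([np.cos(yaw),np.sin(yaw),0]);ey=np.array([-ex[1],ex[0],0])
c=C.mean(0); print('wr',c-.047*ey,'wl',c+.047*ey)
print('paddle',c1(545,218,.072),'ball',c1(380,203,.07))
n=[c1(118,423,.044),c1(193,428,.044)];print('near',n,np.mean(n,0),np.linalg.norm(n[0]-n[1]))
f=[c1(135,258,.044),c1(207,262,.044)];d=np.mean(f,0)-np.mean(n,0);print('blockdir(visible)',np.degrees(np.arctan2(d[1],d[0])))
rl=[c1(104,482,.028),c1(203,490,.028)];m=np.mean(rl,0);print('rails',rl,m,np.linalg.norm(rl[0]-rl[1]))
st=m+.19*ex;print('stop',st,'gap',(st-np.mean(n,0))@ex-.1)
print('lat block vs rails',(np.mean(n,0)-m)@ey)
print('top stop from caul edge etc; brass',c1(380,500,.056),'jar',c1(593,460,.058))
# scene frame corners
for z,p in [(.085,(93,207)),(.085,(135,345)),(.085,(478,258)),(.085,(405,132)),(.072,(205,268)),(.044,(437,85)),(.044,(487,62))]:
    print(p,ray('scene',(p[0]+.5)/4-.5+230,(p[1]+.5)/4-.5+180,z))
s=r.read_state();print(s['tool_pos'],s['ee_rot'])
P=r.camera_params('wrist');print(P)
E
```

```text
[[ 0.7069  0.0114  0.085 ]
 [ 0.6924 -0.187   0.085 ]
 [ 0.5782 -0.1777  0.085 ]
 [ 0.5913  0.0195  0.085 ]]
sizes [np.float64(0.19888022181452067), np.float64(0.11455201842449086), np.float64(0.197626430908921), np.float64(0.11595622856496227)]
yaw -3.9853424320258717
wr [ 0.6389 -0.1304  0.085 ] wl [ 0.6455 -0.0366  0.085 ]
paddle [ 0.6403 -0.1295  0.072 ] ball [ 0.6485 -0.034   0.07  ]
near [array([0.521 , 0.1182, 0.044 ]), array([0.5185, 0.074 , 0.044 ])] [0.5197 0.0961 0.044 ] 0.044296345451383605
blockdir(visible) -4.450877348887441
rails [array([0.4869, 0.1273, 0.028 ]), array([0.4828, 0.0683, 0.028 ])] [0.4848 0.0978 0.028 ] 0.0592130014575593
stop [0.6744 0.0846 0.028 ] gap 0.05508909510311355
lat block vs rails 0.0007192790860677529
top stop from caul edge etc; brass [ 0.4767 -0.0357  0.056 ] jar [ 0.501  -0.1591  0.058 ]
(93, 207) [ 0.5815 -0.1739  0.085 ]
(135, 345) [ 0.6874 -0.1832  0.085 ]
(478, 258) [0.7085 0.0089 0.085 ]
(405, 132) [0.6002 0.0155 0.085 ]
(205, 268) [ 0.6409 -0.1282  0.072 ]
(437, 85) [0.5297 0.0727 0.044 ]
(487, 62) [0.5231 0.1134 0.044 ]
[0.2018 0.4843 0.1932] [-179.9179   -0.0058  157.3794]
{'K': array([[333.2417,   0.    , 320.2395],
       [  0.    , 333.2417, 205.0266],
       [  0.    ,   0.    ,   1.    ]]), 'R': array([[ 0.3845,  0.9231, -0.0019],
       [ 0.8921, -0.3711,  0.2576],
       [ 0.2371, -0.1007, -0.9663]]), 't': array([-0.523 , -0.033 ,  0.3788])}
```

Call:
apply_moves(targets=[{"tx":-0.051,"ty":-0.031,"tz":0,"yaw":-0.05},{"tx":-0.102,"ty":-0.062,"tz":0,"yaw":-0.1},{"tx":-0.154,"ty":-0.093,"tz":0,"yaw":-0.16},{"tx":-0.205,"ty":-0.124,"tz":0,"yaw":-0.22},{"tx":-0.256,"ty":-0.155,"tz":0,"yaw":-0.28},{"tx":-0.307,"ty":-0.186,"tz":0,"yaw":-0.325},{"tx":-0.358,"ty":-0.217,"tz":0.01,"yaw":-0.325},{"tx":-0.41,"ty":-0.2475,"tz":0.03,"yaw":-0.325},{"tx":-0.41,"ty":-0.2475,"tz":0.05,"yaw":-0.325},{"tx":-0.41,"ty":-0.2475,"tz":0.05,"yaw":-0.325}], hand=1, grip_force=40)

```text
time: 1.35
tool_pos: [0.4839, 0.0975, 0.1415]
ee_rot: [-179.9, -0.3, 175.9]
wrist_force: [0.6, -0.2, 0.6]
gripper_width: 0.0002
```

Run:
```python
from h import *
s=r.read_state();print(s['time'],s['tool_pos'],s['ee_rot'],s['gripper_width'],s['wrist_force'])
P=r.camera_params('wrist');snap('wrist','w1.png')
for X in [(.521,.1182,.044),(.5185,.074,.044),(.4869,.1273,.028),(.4828,.0683,.028)]: print(proj('wrist',X,P))
```

```text
1.35 [0.48393778 0.09745529 0.14150136] [-179.8808527    -0.28801848  175.92872417] 0.00023443106580511502 [ 0.57014997 -0.23328081  0.59070978]
[348.02099067 235.71649521]
[297.94652985 236.36015358]
[354.81150126 193.45933075]
[289.38914299 193.52659706]
```

View pics/w1.png

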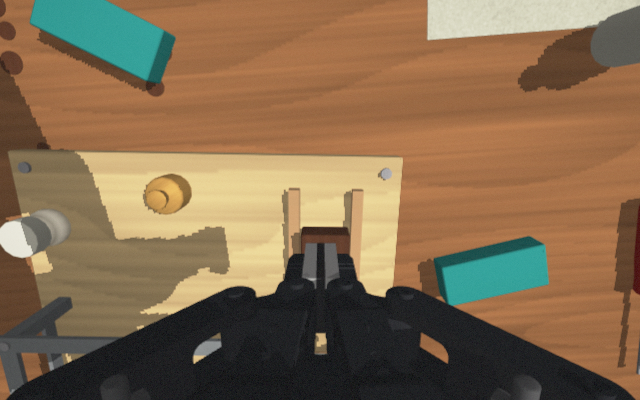

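The view (image down is +x) shows the block's near end centred at about (326,232) between the rails, whose ends are at (294,188) and (357,189). That is about 1.5 mm left of the fingers. The fingers are shut. Next I descend and push.

Call:
apply_moves(targets=[{"tx":0,"ty":0.0015,"tz":0.05},{"tx":0,"ty":0.0015,"tz":0.1},{"tx":0,"ty":0.0015,"tz":0.1145},{"tx":0,"ty":0.0015,"tz":0.1145}])

```text
schema error: expected keys tx, ty, tz, yaw
```

Call:
apply_moves(targets=[{"tx":-0.008,"yaw":0},{"tx":-0.016},{"tx":-0.024},{"tx":-0.031},{"tx":-0.038},{"tx":-0.045},{"tx":-0.052},{"tx":-0.059},{"tx":-0.066},{"tx":-0.066}])

```text
schema error: expected keys tx, ty, tz, yaw
```

Call:
apply_moves(targets=[{"tx":0,"ty":0.0015,"tz":0.05,"yaw":0},{"tx":0,"ty":0.0015,"tz":0.1,"yaw":0},{"tx":0,"ty":0.0015,"tz":0.1145,"yaw":0},{"tx":0,"ty":0.0015,"tz":0.1145,"yaw":0}])

```text
time: 1.9
tool_pos: [0.4846, 0.1, 0.0295]
ee_rot: [-179.9, -0.1, 176.0]
wrist_force: [0.6, 0.6, 0.9]
gripper_width: -0.0001
```

Call:
apply_moves(targets=[{"tx":-0.008,"ty":0,"tz":0.001,"yaw":0},{"tx":-0.016,"ty":0,"tz":0.001,"yaw":0},{"tx":-0.024,"ty":0,"tz":0.001,"yaw":0},{"tx":-0.031,"ty":0,"tz":0.001,"yaw":0},{"tx":-0.038,"ty":0,"tz":0.001,"yaw":0},{"tx":-0.045,"ty":0,"tz":0.001,"yaw":0},{"tx":-0.052,"ty":0,"tz":0.001,"yaw":0},{"tx":-0.059,"ty":0,"tz":0.001,"yaw":0},{"tx":-0.066,"ty":0,"tz":0.001,"yaw":0},{"tx":-0.066,"ty":0,"tz":0.001,"yaw":0}])

```text
time: 3.15
tool_pos: [0.5508, 0.0954, 0.0283]
ee_rot: [-179.9, -0.1, 176.0]
wrist_force: [-0.5, -0.0, -0.0]
gripper_width: 0.0
```

Call:
apply_moves(targets=[{"tx":-0.003,"ty":0,"tz":0,"yaw":0},{"tx":-0.006,"ty":0,"tz":0,"yaw":0},{"tx":-0.008,"ty":0,"tz":0,"yaw":0},{"tx":-0.008,"ty":0,"tz":0,"yaw":0}])

```text
time: 3.65
tool_pos: [0.5588, 0.0948, 0.0283]
ee_rot: [-179.9, -0.1, 176.0]
wrist_force: [0.1, 0.9, 0.3]
gripper_width: 0.0
```

Call:
apply_moves(targets=[{"tx":-0.002,"ty":0,"tz":0,"yaw":0},{"tx":-0.004,"ty":0,"tz":0,"yaw":0},{"tx":-0.004,"ty":0,"tz":0,"yaw":0}])

```text
time: 4.03
tool_pos: [0.563, 0.0945, 0.0283]
ee_rot: [-179.9, -0.1, 176.0]
wrist_force: [-0.1, -0.1, 0.1]
gripper_width: 0.0003
```

Call:
apply_moves(targets=[{"tx":-0.001,"ty":0,"tz":0,"yaw":0},{"tx":-0.002,"ty":0,"tz":0,"yaw":0},{"tx":-0.003,"ty":0,"tz":0,"yaw":0},{"tx":-0.003,"ty":0,"tz":0,"yaw":0}])

```text
time: 4.53
tool_pos: [0.566, 0.0943, 0.0283]
ee_rot: [-179.9, -0.1, 176.0]
wrist_force: [-0.3, -0.0, 0.6]
gripper_width: 0.0002
```

Run:
```python
from h import *
w=snap('wrist','w2.png'); t=snap('top','t2.png'); s=snap('scene','s2.png')
f=lambda a,k:cv2.resize(a,None,fx=k,fy=k,interpolation=cv2.INTER_CUBIC)
A=f(s[180:260,320:420],4)[:,:,::-1]; B=f(t[130:220,262:342],4)[:,:,::-1]
h=max(A.shape[0],B.shape[0]); pad=lambda x:cv2.copyMakeBorder(x,0,h-x.shape[0],0,0,cv2.BORDER_CONSTANT)
cv2.imwrite('pics/c3.png',np.hstack([pad(A),pad(B)]))
```

```text
(no output)
```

View pics/c3.png

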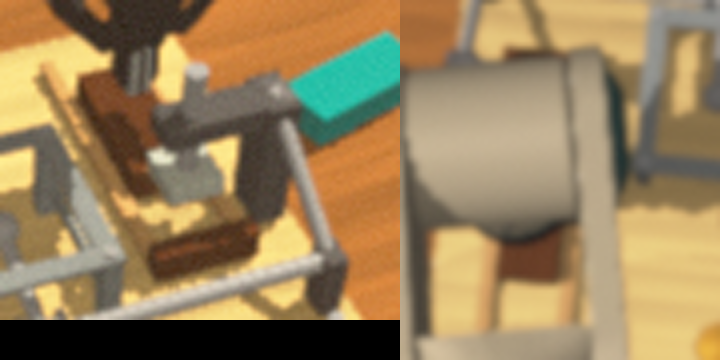

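The picture shows that the block has not moved (near end still at row 200 in the top view). The fingertips seem to stand on or above it. I'll check the true fingertip height against the views.

Run:
```python
from h import *
s=r.read_state();print(s['tool_pos'],s['wrist_force'],s['tau'])
for X in [s['tool_pos'],s['tool_pos']+[0,0,.02],s['tool_pos']+[0,0,.04],(.5197,.0961,.044),(.6197,.09,.044)]: 
  p=proj('scene',X); print(p,(p-[320,180])*4)
for X in [(.5197,.0961,.044),(.5197,.0961,.018)]: print('w',proj('wrist',X))
a=cv2.imread('pics/s2.png')[150:240,320:420]; b=cv2.imread('pics/w2.png')
cv2.imwrite('pics/c4.png',np.hstack([cv2.resize(a,(400,400),interpolation=cv2.INTER_CUBIC)[:, :],b[:400,200:500]]))
```

```text
[0.56594925 0.09428135 0.0282825 ] [ 0.40559554 -0.18958754  0.27320386] [-6.19646074e-03 -4.54851329e+01 -3.33478546e+01 -4.36429240e-03
  7.03559796e-03 -7.28234249e-05]
[352.22576163 211.38531893] [128.90304654 125.54127571]
[352.58045117 205.78797774] [130.32180467 103.15191094]
[352.94478723 200.03840507] [131.77914892  80.15362028]
[345.07342232 196.15338435] [100.29368927  64.61353739]
[360.98323289 220.745177  ] [163.93293154 162.98070802]
w [319.41690327 157.68609582]
w [319.60190264 152.26840707]
```

View pics/c4.png

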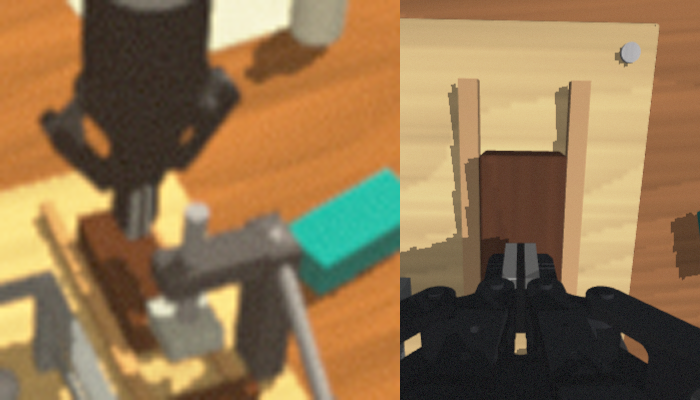

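Run:
```python
from h import *
s=r.read_state();t=s['tool_pos'];P=r.camera_params('wrist')
R=np.array(P['R']);print('cam',-R.T@np.array(P['t'])-t)
for dz in(0,.01,.02,.03,.04): 
  for dx in (0,-.011): print(dz,dx,proj('wrist',t+[dx,0,dz],P),proj('scene',t+[dx,0,dz]))
a=cv2.imread('pics/s2.png')[170:230,325:385]; b=cv2.imread('pics/w2.png')[220:320,270:370]
cv2.imwrite('pics/c5.png',np.hstack([cv2.resize(x,(400,400),interpolation=cv2.INTER_CUBIC) for x in(a,b)]))
```

```text
cam [-0.06559912  0.00383832  0.18043801]
0 0 [321.98385711 235.30890419] [352.22576163 211.38531893]
0 -0.011 [320.666093   216.99777967] [350.29204312 208.78669652]
0.01 0 [322.04632713 241.61475782] [352.40192469 208.60529688]
0.01 -0.011 [320.65828083 222.41234807] [350.45413934 206.00960556]
0.02 0 [322.11582341 248.62985676] [352.58045117 205.78797774]
0.02 -0.011 [320.64957542 228.44601781] [350.61839441 203.19552829]
0.03 0 [322.193602  256.4809888] [352.76138895 202.93260587]
0.03 -0.011 [320.63981427 235.2114094 ] [350.78485176 200.34372088]
0.04 0 [322.28123729 265.32707678] [352.94478723 200.03840507]
0.04 -0.011 [320.62879294 242.85022225] [350.95355597 197.45341937]
```

View pics/c5.png

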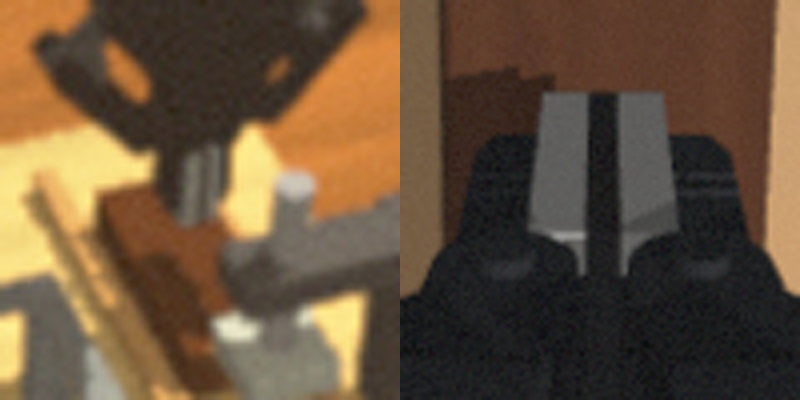

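The fingertips pass over the block. Both views agree that the true tip is about 38 mm higher than the reported TCP: the tip edge is at wrist row 243 and scene row 203. I'll back off and go lower, watching the force.

Call:
apply_moves(targets=[{"tx":0.03,"ty":0,"tz":0,"yaw":0},{"tx":0.06,"ty":0,"tz":0,"yaw":0},{"tx":0.084,"ty":0,"tz":0,"yaw":0},{"tx":0.084,"ty":0,"tz":0,"yaw":0},{"tx":0.084,"ty":0,"tz":0.01,"yaw":0},{"tx":0.084,"ty":0,"tz":0.018,"yaw":0},{"tx":0.084,"ty":0,"tz":0.026,"yaw":0},{"tx":0.084,"ty":0,"tz":0.026,"yaw":0}])

```text
time: 5.68
tool_pos: [0.4816, 0.0999, 0.0013]
ee_rot: [-179.9, -0.2, 176.0]
wrist_force: [-0.3, -0.1, -0.3]
gripper_width: -0.0001
```

Call:
apply_moves(targets=[{"tx":0,"ty":0,"tz":0.002,"yaw":0},{"tx":0,"ty":0,"tz":0.004,"yaw":0},{"tx":0,"ty":0,"tz":0.004,"yaw":0}])

```text
time: 6.05
tool_pos: [0.4815, 0.0999, -0.0028]
ee_rot: [-179.9, -0.2, 176.0]
wrist_force: [-0.1, 0.0, -0.2]
gripper_width: 0.0001
```

Run:
```python
from h import *
s=snap('scene','s3.png');w=snap('wrist','w3.png');print(r.read_state()['tool_pos'],r.read_state()['wrist_force'])
a=s[160:230,315:385]; b=w[190:310,260:380]
cv2.imwrite('pics/c6.png',np.hstack([cv2.resize(x,(400,400),interpolation=cv2.INTER_CUBIC) for x in(a,b)])[:,:,::-1])
```

```text
[ 0.48163867  0.0999331  -0.00256881] [ 1.05480504 -0.10719799  0.34368085]
```

View pics/c6.png

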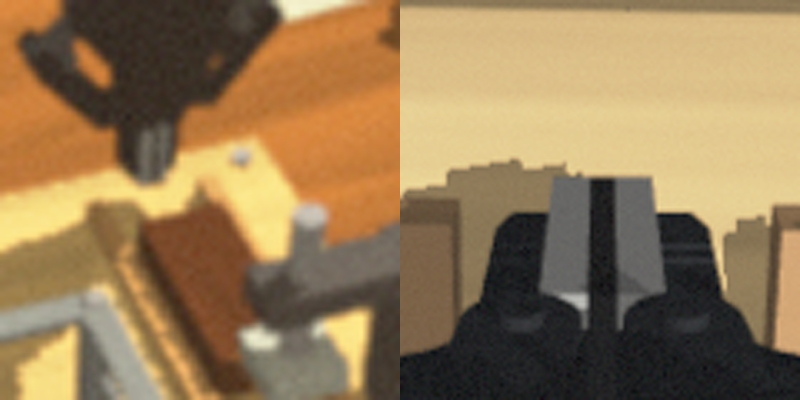

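Run:
```python
from h import *
t=r.read_state()['tool_pos']
for z in (.02,.028,.036,.044): print(z,[proj('scene',[t[0]+d,t[1],z]).round(1) for d in(0,.011)],proj('wrist',[t[0]-.011,t[1],z]).round(1))
```

```text
0.02 [array([339.8, 194.1]), array([341.6, 196.4])] [320.7 230. ]
0.028 [array([339.9, 191.9]), array([341.7, 194.3])] [320.6 235.5]
0.036 [array([340. , 189.7]), array([341.8, 192.1])] [320.6 241.5]
0.044 [array([340.1, 187.5]), array([341.8, 189.8])] [320.6 248.2]
```

Tip is now at about z 0.035, in front of the block and below its top (0.044). I'll go 4 mm lower and push.

Call:
apply_moves(targets=[{"tx":0,"ty":0,"tz":0.004,"yaw":0},{"tx":-0.01,"ty":0,"tz":0.005,"yaw":0},{"tx":-0.02,"ty":0,"tz":0.005,"yaw":0},{"tx":-0.027,"ty":0,"tz":0.005,"yaw":0},{"tx":-0.034,"ty":0,"tz":0.005,"yaw":0},{"tx":-0.041,"ty":0,"tz":0.005,"yaw":0},{"tx":-0.048,"ty":0,"tz":0.005,"yaw":0},{"tx":-0.055,"ty":0,"tz":0.005,"yaw":0},{"tx":-0.062,"ty":0,"tz":0.005,"yaw":0},{"tx":-0.068,"ty":0,"tz":0.005,"yaw":0}])

```text
time: 7.4
tool_pos: [0.5499, 0.0952, -0.0078]
ee_rot: [-179.9, -0.2, 176.0]
wrist_force: [-2.0, 0.0, 1.2]
gripper_width: 0.0001
```

Call:
apply_moves(targets=[{"tx":-0.004,"ty":0,"tz":0,"yaw":0},{"tx":-0.008,"ty":0,"tz":0,"yaw":0},{"tx":-0.01,"ty":0,"tz":0,"yaw":0},{"tx":-0.01,"ty":0,"tz":0,"yaw":0}])

```text
time: 7.9
tool_pos: [0.5601, 0.0945, -0.0079]
ee_rot: [-179.9, -0.2, 176.0]
wrist_force: [0.0, -1.0, 0.6]
gripper_width: 0.0001
```

Call:
apply_moves(targets=[{"tx":-0.001,"ty":0,"tz":0,"yaw":0},{"tx":-0.002,"ty":0,"tz":0,"yaw":0},{"tx":-0.003,"ty":0,"tz":0,"yaw":0},{"tx":-0.003,"ty":0,"tz":0,"yaw":0}])

```text
time: 8.4
tool_pos: [0.5613, 0.0944, -0.008]
ee_rot: [-179.9, -0.5, 176.0]
wrist_force: [-10.9, 0.5, 6.6]
gripper_width: 0.0
```

The force rose to 11 N with the TCP at x 0.561, within 2 mm of the predicted stop. I'll retract, lift and check.

Call:
apply_moves(targets=[{"tx":0.02,"ty":0,"tz":0,"yaw":0},{"tx":0.04,"ty":0,"tz":0,"yaw":0},{"tx":0.05,"ty":0,"tz":-0.03,"yaw":0},{"tx":0.05,"ty":0,"tz":-0.08,"yaw":0},{"tx":0.05,"ty":0,"tz":-0.13,"yaw":0},{"tx":0.05,"ty":0,"tz":-0.15,"yaw":0},{"tx":0.05,"ty":0,"tz":-0.15,"yaw":0}])

```text
time: 9.28
tool_pos: [0.5137, 0.0982, 0.1443]
ee_rot: [-179.9, -0.2, 176.0]
wrist_force: [0.9, 0.5, -0.6]
gripper_width: 0.0
```

Run:
```python
from h import *
np.set_printoptions(precision=4,suppress=True)
print(r.read_state()['tool_pos'])
P=r.camera_params('wrist');w=snap('wrist','w4.png');s=snap('scene','s4.png')
for X in [(.574,.0907,.044),(.574,.0907,.018),(.4848,.0978,.028)]: print(proj('wrist',X,P),proj('scene',X))
b=w[100:400,170:470];a=s[180:270,320:420]
cv2.imwrite('pics/c7.png',np.hstack([cv2.resize(a,(400,360),interpolation=cv2.INTER_CUBIC),cv2.resize(b,(360,360))])[:,:,::-1])
```

```text
[0.5137 0.0982 0.1443]
[317.8596 260.533 ] [352.7243 209.3192]
[318.0843 249.5901] [352.261  216.5316]
[318.8745 160.0033] [339.7242 192.7837]
```

View pics/c7.png

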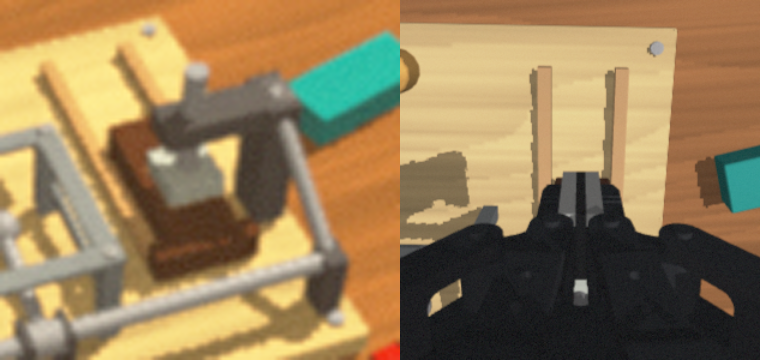

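The block sits against the stop bar at scene crop (200,245) with no gap, under the raised caul. Now I transfer over the right window, turning the jaws along the window's 90 mm side.

Call:
apply_moves(targets=[{"tx":-0.018,"ty":-0.027,"tz":0,"yaw":0.17},{"tx":-0.036,"ty":-0.055,"tz":0,"yaw":0.35},{"tx":-0.054,"ty":-0.082,"tz":0,"yaw":0.52},{"tx":-0.071,"ty":-0.109,"tz":0,"yaw":0.7},{"tx":-0.089,"ty":-0.137,"tz":0,"yaw":0.87},{"tx":-0.107,"ty":-0.164,"tz":0,"yaw":1.05},{"tx":-0.124,"ty":-0.192,"tz":0,"yaw":1.22},{"tx":-0.142,"ty":-0.219,"tz":0,"yaw":1.4},{"tx":-0.142,"ty":-0.219,"tz":0,"yaw":1.571},{"tx":-0.142,"ty":-0.219,"tz":0,"yaw":1.571}])

```text
time: 10.62
tool_pos: [0.638, -0.1303, 0.1379]
ee_rot: [-179.3, 0.1, 86.1]
wrist_force: [0.6, 0.9, 0.2]
gripper_width: -0.0001
```

Run:
```python
from h import *
np.set_printoptions(precision=4,suppress=True)
s=r.read_state();t=s['tool_pos'];print(t,s['ee_rot'],s['q'])
P=r.camera_params('wrist');w=snap('wrist','w5.png');s=snap('scene','s5.png')
for X in [t,t+[0,0,.038],(.6403,-.1295,.072),(.5782,-.1777,.085),(.6924,-.187,.085)]: print(proj('wrist',X,P),proj('scene',X))
b=w[100:400,120:520];a=s[150:270,230:350]
cv2.imwrite('pics/c8.png',np.hstack([cv2.resize(a,(360,360),interpolation=cv2.INTER_CUBIC),cv2.resize(b,(400,300))[:300].copy() if 0 else cv2.copyMakeBorder(b,0,60,0,0,0)])[:,:,::-1])
```

```text
[ 0.638  -0.1303  0.1379] [-179.2686    0.0981   86.0889] [-14.6813  25.4021  60.3973  -0.2339  94.9008 -10.7881]
[321.8852 232.0076] [277.0765 225.5273]
[321.155  259.8264] [275.525  212.6897]
[325.6335 201.5259] [280.2544 246.612 ]
[248.9914 271.4495] [250.8564 230.9447]
[398.4697 274.161 ] [262.3684 268.2012]
```

View pics/c8.png

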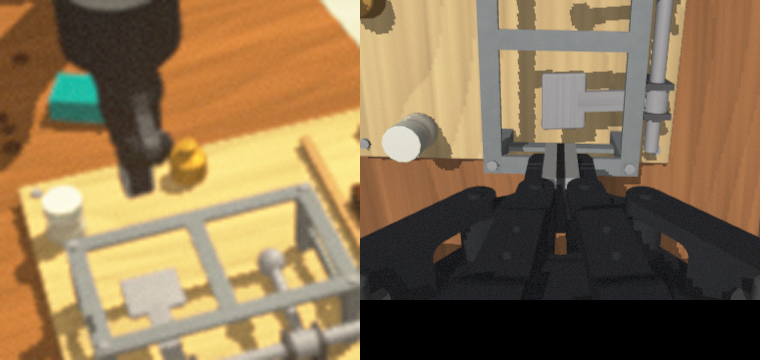

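The wrist view shows the paddle centred in the right window at about (323,200), against a prediction of (325.6,201.5), so the position is good to 1–2 mm. Descending in stages.

Call:
apply_moves(targets=[{"tx":0.0013,"ty":0.002,"tz":0.03,"yaw":0},{"tx":0.0013,"ty":0.002,"tz":0.06,"yaw":0},{"tx":0.0013,"ty":0.002,"tz":0.086,"yaw":0},{"tx":0.0013,"ty":0.002,"tz":0.086,"yaw":0}])

```text
time: 11.22
tool_pos: [0.6375, -0.1279, 0.0501]
ee_rot: [-179.0, 0.1, 86.4]
wrist_force: [-0.5, 0.0, 0.3]
gripper_width: -0.0
```

Call:
apply_moves(targets=[{"tx":0,"ty":0,"tz":0.004,"yaw":0},{"tx":0,"ty":0,"tz":0.008,"yaw":0},{"tx":0,"ty":0,"tz":0.012,"yaw":0},{"tx":0,"ty":0,"tz":0.016,"yaw":0},{"tx":0,"ty":0,"tz":0.02,"yaw":0},{"tx":0,"ty":0,"tz":0.022,"yaw":0},{"tx":0,"ty":0,"tz":0.022,"yaw":0}])

```text
time: 12.1
tool_pos: [0.6371, -0.128, 0.0286]
ee_rot: [-179.1, 0.1, 86.4]
wrist_force: [-3.2, 0.4, 4.1]
gripper_width: -0.0002
```

Contact is made, with about 5 N at TCP z 0.029. Continuing down.

Call:
apply_moves(targets=[{"tx":0,"ty":0.0005,"tz":0.004,"yaw":0},{"tx":0,"ty":0.001,"tz":0.008,"yaw":0},{"tx":0,"ty":0.001,"tz":0.011,"yaw":0},{"tx":0,"ty":0.001,"tz":0.014,"yaw":0},{"tx":0,"ty":0.001,"tz":0.016,"yaw":0},{"tx":0,"ty":0.001,"tz":0.016,"yaw":0}])

```text
time: 12.85
tool_pos: [0.6381, -0.1282, 0.0131]
ee_rot: [-179.1, 0.1, 86.4]
wrist_force: [-1.7, 0.4, 3.3]
gripper_width: -0.0002
```

Call:
apply_moves(targets=[{"tx":0,"ty":0,"tz":0.001,"yaw":0},{"tx":0,"ty":0,"tz":0.002,"yaw":0},{"tx":0,"ty":0,"tz":0.003,"yaw":0},{"tx":0,"ty":0,"tz":0.003,"yaw":0}])

```text
time: 13.35
tool_pos: [0.6384, -0.1282, 0.0105]
ee_rot: [-179.1, 0.1, 86.4]
wrist_force: [-1.5, 0.7, 5.1]
gripper_width: 0.0003
```

Call:
apply_moves(targets=[{"tx":0,"ty":0,"tz":0.001,"yaw":0},{"tx":0,"ty":0,"tz":0.002,"yaw":0},{"tx":0,"ty":0,"tz":0.003,"yaw":0},{"tx":0,"ty":0,"tz":0.003,"yaw":0}])

```text
time: 13.85
tool_pos: [0.6388, -0.1283, 0.009]
ee_rot: [-179.2, 0.1, 86.4]
wrist_force: [-4.8, 1.3, 10.4]
gripper_width: 0.0003
```

Call:
apply_moves(targets=[{"tx":0,"ty":0,"tz":0.001,"yaw":0},{"tx":0,"ty":0,"tz":0.002,"yaw":0},{"tx":0,"ty":0,"tz":0.002,"yaw":0}])

```text
time: 14.22
tool_pos: [0.6389, -0.1283, 0.0089]
ee_rot: [-179.2, 0.1, 86.4]
wrist_force: [-7.5, 2.0, 13.3]
gripper_width: -0.0002
```

It's on the stop: no more travel and the force is rising. One firmer press, then straight up and clear.

Call:
apply_moves(targets=[{"tx":0,"ty":0,"tz":0.003,"yaw":0},{"tx":0,"ty":0,"tz":0.005,"yaw":0},{"tx":0,"ty":0,"tz":0.005,"yaw":0}])

```text
time: 14.6
tool_pos: [0.6393, -0.1284, 0.0084]
ee_rot: [-179.3, 0.1, 86.4]
wrist_force: [-14.7, 3.6, 25.9]
gripper_width: -0.0001
```

Call:
apply_moves(targets=[{"tx":0,"ty":0,"tz":-0.01,"yaw":0},{"tx":0,"ty":0,"tz":-0.03,"yaw":0},{"tx":0,"ty":0,"tz":-0.06,"yaw":0},{"tx":0,"ty":0,"tz":-0.1,"yaw":0},{"tx":0,"ty":0,"tz":-0.15,"yaw":0},{"tx":0,"ty":0,"tz":-0.19,"yaw":0},{"tx":0,"ty":-0.06,"tz":-0.2,"yaw":0},{"tx":0,"ty":-0.12,"tz":-0.2,"yaw":0},{"tx":0,"ty":-0.18,"tz":-0.2,"yaw":0},{"tx":0,"ty":-0.18,"tz":-0.2,"yaw":0}])

```text
time: 15.85
tool_pos: [0.459, -0.1165, 0.2109]
ee_rot: [-179.4, 0.1, 86.4]
wrist_force: [-0.2, -0.8, 0.3]
gripper_width: -0.0001
```

Run:
```python
from h import *
s=snap('scene','s6.png');t=snap('top','t6.png');print(r.read_state()['tool_pos'],r.read_state()['time'])
a=s[180:310,230:415];b=t[112:236,262:410]
cv2.imwrite('pics/c9.png',np.hstack([cv2.resize(a,(427,300),interpolation=cv2.INTER_CUBIC),cv2.resize(b,(358,300),interpolation=cv2.INTER_CUBIC)])[:,:,::-1])
```

```text
[ 0.4623661  -0.11701918  0.21161002] 15.95
```

View pics/c9.png

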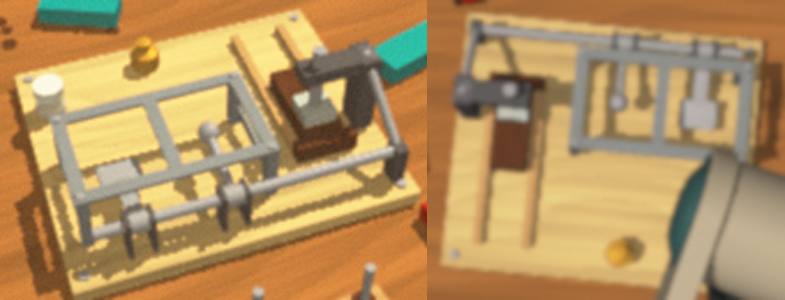

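The paddle is down, the caul sits on the block, the ball is still raised, and the jar and brass weight are standing. Final numeric check, then hand in.

Run:
```python
from h import *
print('near end',ray('top',296.3,181.4,.044),'expected x ~.5746'); print(r.close_job())
```

```text
near end [0.57345656 0.09040377 0.044     ] expected x ~.5746
the job is handed in; nothing more can be done
None
```

The heel block is home against the stop, the clamp is closed on it, and the job is handed in at about 16 s of robot time.

**Pushing the block:** My first pass went over the block without moving it. The camera views put the fingertips about 38 mm higher than the reported TCP, so I backed off and went lower. The second pass slid the block until the force rose to 11 N with the TCP within about 2 mm of the predicted stop position.

**Pressing the lever:** I pressed the paddle through the middle of the right window to a hard stop: 26 N, with no further travel. I then went straight up and away. I saw no sign of touching the guard.

**Last checks:**
- The block's near end measures x = 0.5735 m, against 0.5746 m expected. That is within the 2 mm calibration error.
- The last pictures show the caul down on the block, the paddle down, the ball lever raised, and the hand clear.
- The brass weight and pin jar are still standing. The robot went nowhere near the other things, but they were not all in the final pictures.
- One disagreement was never explained: the 38 mm difference between the reported and the seen fingertip height. I corrected for it with the cameras and the contact forces.

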